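Set the spice mill's speed and hold its lid on pulse

TASK

Run the spice mill on pulse: first turn its speed dial clockwise until the white pointer stands at the orange mark on the dial's scale, then put the loose bayonet lid on the bowl with its two lugs through the two rim slots, fully home. Twist the lid clockwise half-way, until its bar points at the orange marks on the bowl (well before the red marks, where it would lock with a click), and finish while still gripping it and holding it there against its return spring. Leave the dial as set and do not disturb the cup, jar, pill box or pot lid.

Things in the scene. Friction and masses are not known exactly. Their poses are not given: they have to be found in the camera images.
- mill: Fixed teal motor base 120 x 270 x 60 mm high (local x by y) of a spice mill; cream bowl at its local +y end, speed dial at its -y end. Origin on the table, 3 mm towards +y from the middle of its underside; z up; yaw varies by 0.35 rad either way. Bowl: axis at local y = +70 mm, 108 mm across, its shoulder 104 mm above the table, with a narrower grey rim on top.
- bowl_mouth (a point): Centre of the bowl's mouth, at the rim's top (110 mm above the table); axes as the mill's. Grey rim: 68 mm inside, 92 outside, 6 thick, with two slots 18 mm wide at local +x and -x. Marks in pairs on the shoulder outside the rim: black at the slots, orange 45 degrees clockwise (from above) of them, red (lock) 90 degrees. The lid is home when lid_seat coincides with this point.
- switch (a joint): Turn (rad) of the hidden sprung ring under the rim: 0 at rest, growing as the lid's lugs push it clockwise. Lugs meet it after 0.35 rad of lid twist from the slots, so it reads lid twist - 0.35: about 0.435 with the bar at the orange marks. It pushes back with 0.05 N m at contact, 0.11 at the orange marks. Click resistance begins at about 0.65; the lock lies at about 1.2 (red marks).
- dial (a joint): Turn of the speed dial in rad, clockwise from above positive. 0: the white pointer end looks along the mill's local -x. Nine ticks 30 degrees apart, clockwise from 0; the fifth, longer and orange, is the wanted one, at 120 degrees = 2.094 rad. Stops at -0.3 and 4.5. Starts between 0.2 and 1.4; stays where it is left (friction 0.03 N m).
- dial_grip (a point): On the dial's axis (mill local y = -85 mm), at the height to grip: 85 mm above the table, 8 mm under the bar's top. Dial: black bar 46 mm long, 12 wide, 30 tall on a disc 48 mm across, 3 thick (disc top at 63 mm). The point's x axis lies along the bar; its -x end is the white pointer; z up.
- dial_mark (a point): Middle of the orange tick on the dial's scale, on the base's top, 34 mm from the dial's axis.
- mill_lid: Loose grey bayonet lid, 100 to 170 g, standing on its skirt. Origin: centre of its underside; z up; x along its bar. Skirt 64 mm across (54 at the foot, tapering over 8 mm), 22 high; cap 86 across, 6 thick; then a black bar with a white line, 60 long (x), 14 wide, 30 tall (28 to 58 mm up). The same after half a turn.
- lid_seat (a point): On the lid's axis at the cap's underside, 22 mm above the lid's underside; lid's axes. Two lugs stick out of the skirt at local +x and -x to 38 mm from the axis, 12 mm wide, 8 to 13 mm below this point. To enter, lid x lies along mill x, either way round (3 mm play each side of a lug); under the rim the lid turns clockwise only. The skirt goes wholly into the bowl, the cap rests on the rim.
- lid_grip (a point): On the lid's axis, at the height to grip the bar, 50 mm above the lid's underside (8 mm under the top of the bar); axes as the lid's.
- sippy_cup: Bystander: purple sippy cup with flip-top lid, 76 mm across, 121 mm tall; origin at the centre of its underside.
- glass_jar: Bystander: empty clear glass jar, 76 mm across, 100 mm tall; origin at the centre of its underside.
- pill_box: Bystander: round green pill organiser with seven flaps, 92 mm across, 27 mm tall; origin at the centre of its underside.
- pot_lid: Bystander: small steel pot lid with black knob, 144 mm across, 40 mm tall; origin at the centre of its underside.
There are look-alikes about, which are no part of the job. What is shaped like the mill_lid but green or pink is not meant.

How it is judged:
By the outcome, as a careful person would: the job done as asked, in the order asked, and still so for the second after the job is handed in, while the arm keeps its last pose, push and grip.
It also fails if it takes over 70 s, if anything falls off the work surface, if the arm or the gripper's body presses on something with over 40 N, if the wrist force passes 120 N, or if a joint passes its speed limit or range.

ROBOT

A 6-joint arm with a two-finger parallel gripper is mounted at the origin on the work surface. World frame = base frame: x ahead of the robot, y to its left, z up, the work surface at z = 0. Lengths are in mm, angles in rad, forces in N, time in s.
With the tool pointing down it reaches from about 325 to 900 mm from the base axis. Payload 6.1 kg.
Tool frame: the origin (TCP) lies on the centre line of the jaws, within the pads' length; the fingertips stand 8 mm ahead of it and the grasp point (between the pads) lies 11 mm behind it; z points along the fingers, y is the direction in which the jaws open and shut (so a half turn about z gives the same grasp; the last joint's range is limited). The gripper opens to 87 mm and grips with 3 to 60 N. Pads are 19 mm wide; open, the fingers measure 117 mm over their backs; the gripper's body (75 mm by 190 mm) begins 51 mm behind the grasp point.
Start: joints at [1.223, 0.22, 1.526, -0, 1.395, -0.126], TCP at [137.49, 609.682, 230.538] pointing down, gripper open.
Joint ranges: [-2.98, 2.98], [-0.91, 2.08], [0.09, 2.57], [-1.24, 4.39], [0.2, 2.65], [-2.68, 2.68]. Speed limits (rad/s): [2.57, 2.57, 3.01, 3.14, 3.14, 3.14].

INTERFACE

Orientations are given as a 3x3 rotation matrix whose columns are the frame's x, y, z axes.
In Python, from cell import robot gives the robot as it stands.
- The arm moves only by the tool apply_moves, never from a script. Its argument "series" is a list of rows, each a list of 5 numbers: the opening, from 0 (shut) to 1 (fully open), then the shift along the world's x, y, z in mm, then the turn about the world's z in rad. A call has 1 to 10 rows; each row shifts and turns the pose as measured when the row begins; what a row does not reach is not made up. A row lasts 1/8 s, in which the tool goes at most 62.5 mm and 10.7 degrees, less where a joint would pass 70% of its speed; a pose out of reach is approached as far as the arm can. A call with a gripper value outside its range is refused whole. The fingers move at their own pace and stop on an object; the grip force is fixed at half the most. Time passes only in rows, so rows that do not move let the fingers close. It gives the time, the measured TCP pose, the force and the opening at its end, in the units of the state.
- robot.observe(): the state, without advancing time (a new reading comes with each control period).
- robot.snapshot(name): name is "scene" or "top" or "wrist"; returns a dict with "img" (420x560x3 uint8, red, green, blue), "fx", "fy", "cx", "cy" (pixels), "k1" (the pictures are not rectified: a ray, as slopes to the right and down, at radius r is drawn at 1 + k1 r^2 times it, then the intrinsics apply), "pose" (4x4, takes a point from camera to world coordinates). Camera axes: x right, y up, looking along -z (the intrinsics and any distortion apply to the point x, -y, -z); pixel columns grow to the right and rows downward; lengths in mm; the calibration is good to about 2 mm. A picture is of the moment at which its call begins. There is no depth.
- robot.finish_job(): hands the job in, once; it reports no verdict.
The state is a dict: "time_s": time; "joints": joint angles; "qvel": joint speeds; "joint_efforts": joint torques, N m; "ee_pos": TCP position; "orientation": TCP orientation; "wrist_force": force on the tool from outside, world axes, zero at the start; "moment": the same for the moment, N m; "width": finger opening in mm.
Only numpy, scipy, OpenCV 4.12 (cv2) and the standard library are available. Lean on these libraries where they do the work, as an engineer would, in place of code of your own. Each camera call takes 0.05 s, during which the arm holds its last target. There are 200 camera calls.

## Working session

There is one attempt and no reset: what is moved stays moved. The work goes in short steps, Python scripts to look and compute and a tool call to move; the robot and the scene stay as the last step left them, time stands still between calls to the robot, and variables do not carry over. Pictures are saved under pics/ and viewed, about 8 in all and at most 12, crops included, and the job is handed in when it is done.

Besides the shell and the picture viewer there is one more tool, called after "Call:" by a JSON object that holds its "api" and its "payload", one argument or row to a line. apply_moves: Moves the arm, as the interface text tells. Its arguments: {"type":"object","properties":{"series":{"type":"array"}},"required":["series"]}

```bash
ls; mkdir -p pics; cat > h.py <<'E'
import numpy as np, cv2
from cell import robot
def snap(n,f=None):
    s=robot.snapshot(n)
    if f: cv2.imwrite('pics/'+f,s['img'][:,:,::-1])
    return s
def pt(s,u,v,z):
    K=np.array([[s['fx'],0,s['cx']],[0,s['fy'],s['cy']],[0,0,1.]])
    p=cv2.undistortPoints(np.array([[[u,v]]],float),K,np.array([s['k1'],0,0,0.]))[0,0]
    T=np.array(s['pose']); d=T[:3,:3]@[p[0],-p[1],-1]; o=T[:3,3]
    return o+d*(z-o[2])/d[2]
def px(s,P):
    T=np.array(s['pose']); c=T[:3,:3].T@(np.array(P,float)-T[:3,3]); a,b=c[0]/-c[2],-c[1]/-c[2]
    k=1+s['k1']*(a*a+b*b); return np.array([s['cx']+s['fx']*a*k, s['cy']+s['fy']*b*k])
E
python3 - <<'E'
from h import *
a=snap('top','top0.png');b=snap('scene','sc0.png')
for s in(a,b):print(s['fx'],s['k1'],np.round(s['pose'],2).tolist())
print(robot.observe())
E
```

```text
pics
494.6212488520012 -0.12594792738167926 [[0.03, 0.99, -0.1, 436.8], [-1.0, 0.03, 0.0, -15.0], [0.0, 0.1, 1.0, 1262.4], [0.0, 0.0, 0.0, 1.0]]
492.9490256610753 -0.008125657192203406 [[0.74, -0.5, 0.46, 1238.76], [0.68, 0.54, -0.5, -713.31], [0.0, 0.68, 0.73, 1133.16], [0.0, 0.0, 0.0, 1.0]]
{'time_s': 0.1, 'joints': array([ 1.22289197e+00,  2.21172900e-01,  1.52753591e+00,  1.39620474e-05,
        1.39471213e+00, -1.26088104e-01]), 'qvel': array([ 0.00091177, -0.00092687, -0.00109205,  0.00139096,  0.00134657,
        0.00039109]), 'joint_efforts': array([ 1.83830787e-03, -4.95949638e+01, -3.88521230e+01,  7.02388608e-02,
        5.14700089e-02, -5.39510802e-05]), 'ee_pos': array([137.29747573, 609.14972443, 229.51001562]), 'orientation': array([[-9.75498862e-01,  2.20003558e-01, -6.36236089e-04],
       [ 2.20004344e-01,  9.75497386e-01, -1.71406207e-03],
       [ 2.43546889e-04, -1.81204030e-03, -9.99998329e-01]]), 'wrist_force': array([-0.0240454 , -0.79731671,  0.32541952]), 'moment': array([-0.05112548,  0.01731427, -0.02652572]), 'width': 86.95629770705291}
```

View pics/top0.png

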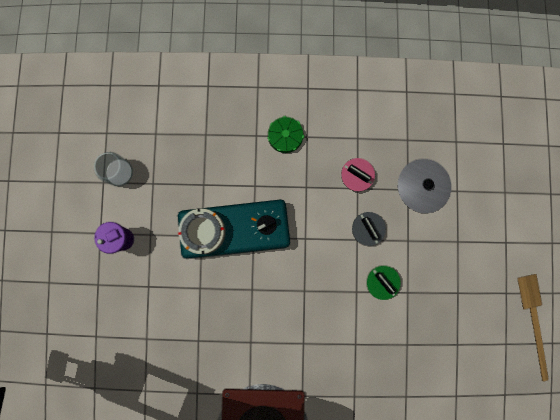

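View pics/sc0.png

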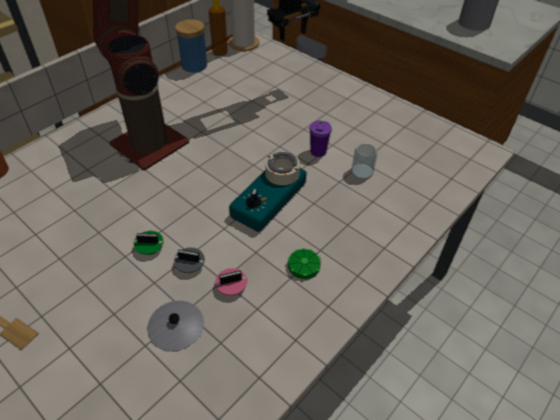

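Top view: the lid candidates are grey (370,229), pink (358,175), green (383,282) and the round pill box (286,134). The grey one fits the description. The bowl is at (201,231) and the dial at (266,225). Next I'll check a close crop and compute rough positions.

```bash
python3 - <<'E'
from h import *
s=snap('top'); im=s['img'][:,:,::-1]
a=cv2.resize(im[190:270,170:300],None,fx=6,fy=6,interpolation=cv2.INTER_CUBIC)[:, :780]
b=cv2.resize(im[205:255,340:400],None,fx=5,fy=5,interpolation=cv2.INTER_CUBIC)
o=np.zeros((600,800,3),np.uint8);o[:340,:780]=a[70:410];o[345:595,:300]=b
cv2.imwrite('pics/crop1.png',o)
hsv=cv2.cvtColor(im,cv2.COLOR_BGR2HSV)
m=cv2.inRange(hsv,(80,100,20),(100,255,255)); m[:150]=0;m[290:]=0
c=max(cv2.findContours(cv2.morphologyEx(m,cv2.MORPH_CLOSE,np.ones((25,25))),0,2)[0],key=cv2.contourArea)
print(cv2.boxPoints(cv2.minAreaRect(c)))
print('bowl',pt(s,201,231,110),'dial',pt(s,266,225,93),'lid',pt(s,371,229,45))
print('barends',pt(s,363,216,58),pt(s,379,242,58))
E
```

```text
[[176.3171  210.85365]
 [284.7561  198.80489]
 [290.0854  246.7683 ]
 [181.64636 258.81708]]
bowl [490.2944628 153.991243  110.       ] dial [509.35446757   2.8006216   93.        ] lid [ 508.78459146 -256.60291435   45.        ]
barends [ 539.49162207 -233.96470137   58.        ] [ 476.61911839 -274.08236302   58.        ]
```

View pics/crop1.png

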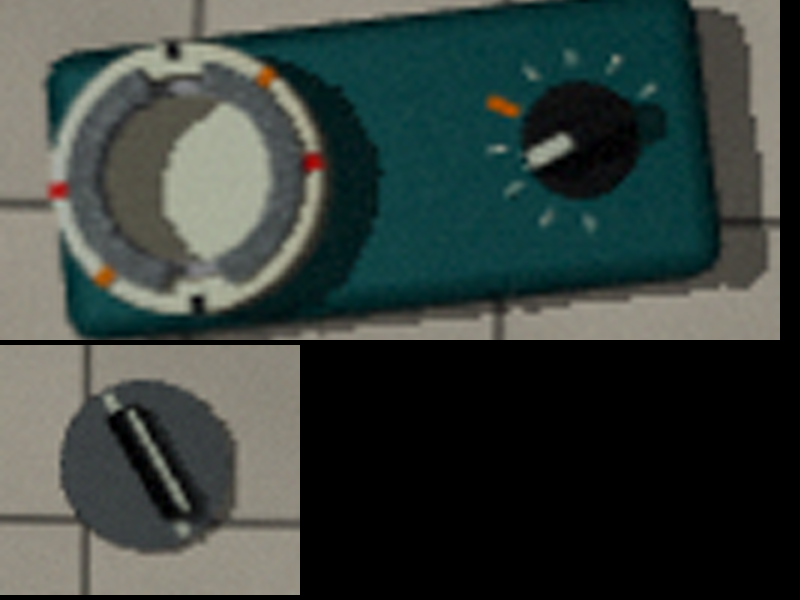

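Crop 1: the grey lid has its bar on the diagonal. Orange marks sit 45° clockwise of the black ones. The pointer is around 70°, and the orange tick is 4–5 ticks clockwise from the bottom one, so a turn of about 50° is needed. I'll go above the dial.

Call:
{"api": "apply_moves", "payload": {
  "series": [
    [1, 37, -60, 0, -0.09],
    [1, 37, -60, 0, -0.09],
    [1, 37, -60, 0, -0.09],
    [1, 37, -60, 0, -0.09],
    [1, 37, -60, 0, -0.09],
    [1, 37, -60, 0, -0.09],
    [1, 37, -60, 0, -0.09],
    [1, 37, -60, 0, -0.09],
    [1, 37, -60, 0, -0.09],
    [1, 37, -60, 0, -0.06]
  ]
}}

```text
time_s: 1.4
ee_pos: [462.8, 73.7, 227.3]
orientation: [[-0.443, 0.897, -0.0], [0.897, 0.443, -0.001], [-0.001, -0.001, -1.0]]
wrist_force: [1.2, 0.4, -0.2]
width: 87.2
```

Call:
{"api": "apply_moves", "payload": {
  "series": [
    [1, 0, 0, 0, 0]
  ]
}}

```text
time_s: 1.52
ee_pos: [464.1, 70.1, 227.1]
orientation: [[-0.437, 0.899, -0.0], [0.899, 0.437, -0.002], [-0.001, -0.001, -1.0]]
wrist_force: [0.3, -0.2, 0.8]
width: 87.2
```

```bash
python3 - <<'E'
from h import *
s=snap('wrist','w1.png');print(s['fx'],s['k1'],np.round(s['pose'],2).tolist())
o=robot.observe();print(o['time_s'],o['ee_pos'],o['joints'],np.round(o['orientation'],3).tolist(),o['wrist_force'],o['moment'])
E
```

```text
300.94280287660735 -0.0588392651365671 [[0.9, -0.42, -0.11, 436.18], [0.44, 0.87, 0.22, 128.47], [-0.0, -0.24, 0.97, 381.22], [0.0, 0.0, 0.0, 1.0]]
1.575 [463.11371853  71.85706173 226.97536624] [-1.39600311e-02 -1.58956951e-01  1.92160801e+00 -8.67507886e-04
  1.38026334e+00 -4.68379923e-01] [[-0.439, 0.898, -0.001], [0.898, 0.439, -0.001], [-0.0, -0.002, -1.0]] [-0.01814996  0.48202243 -0.07054954] [-0.00853422  0.03835981  0.02199672]
```

View pics/w1.png

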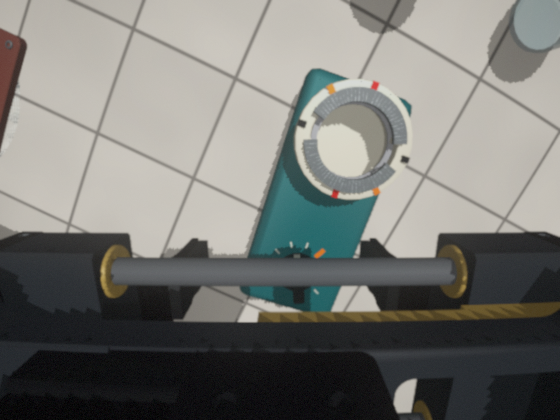

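Wrist view: the bowl centre is near (354,140), with black marks at (301,124) and (405,160). The orange tick is at (319,254) and the dial is hidden partly by the rod. I'll compute the mill pose from the mark colours in both views.

```bash
cat >> h.py <<'E'
def cent(s,lo,hi,box):
    im=cv2.cvtColor(s['img'],cv2.COLOR_RGB2HSV); u0,v0,u1,v1=box
    m=np.zeros(im.shape[:2],np.uint8); m[v0:v1,u0:u1]=cv2.inRange(im,lo,hi)[v0:v1,u0:u1]
    n,l,st,c=cv2.connectedComponentsWithStats(m)
    i=[k for k in range(1,n) if st[k,4]>=4]; return [(c[k].round(1).tolist(),int(st[k,4])) for k in i]
E
python3 - <<'E'
from h import *
for n,box in(('top',(170,190,300,270)),('wrist',(240,60,420,262))):
    s=snap(n);print(n)
    for nm,lo,hi in(('or',(8,150,120),(20,255,255)),('red',(0,150,100),(4,255,255)),('red2',(174,150,100),(180,255,255))):
        for c,a in cent(s,lo,hi,box): print(nm,c,a,pt(s,*c,104).round(1),pt(s,*c,60).round(1))
    if n=='wrist':
        for c in((301,124),(405,160)):print('blk',pt(s,*c,104).round(1))
    else:
        for c in((170+173/6,190+(50+70)/6),(170+197/6,190+(303+70)/6)):print('blk',pt(s,*c,104).round(1))
        for c in((170+530/6,190+(160+70)/6),(170+570/6,190+(140+70)/6)):print('pointer tip/in',pt(s,*c,93).round(1))
E
```

```text
top
blk [539.9 161.9 104. ]
blk [441.2 148.7 104. ]
pointer tip/in [501.   20.7  93. ]
pointer tip/in [509.3   5.2  93. ]
wrist
or [331.3, 93.5] 35 [454.3 184.5 104. ] [457.5 192.9  60. ]
or [375.8, 195.4] 25 [534.6 123.4 104. ] [550.5 122.1  60. ]
or [320.1, 255.3] 25 [515.5  47.2 104. ] [528.4  33.8  60. ]
red [375.2, 90.1] 26 [487.3 204.3 104. ] [495.7 215.9  60. ]
red [334.7, 198.2] 31 [501.1 103.8 104. ] [511.6  99.5  60. ]
blk [442.3 149.7 104. ]
blk [542.3 164.  104. ]
```

Call:
{"api": "apply_moves", "payload": {
  "series": [
    [1, 26, -35, -30, 0.02],
    [1, 26, -35, -40, 0.03],
    [1, 0, 0, -40, 0],
    [1, 0, 0, -20, 0],
    [1, 0, 0, 0, 0]
  ]
}}

```text
time_s: 2.3
ee_pos: [513.8, 12.3, 95.0]
orientation: [[-0.503, 0.864, 0.002], [0.864, 0.503, 0.002], [0.001, 0.003, -1.0]]
wrist_force: [0.8, 0.2, -0.5]
width: 87.2
```

```bash
python3 - <<'E'
from h import *
s=snap('top');
cv2.imwrite('pics/t2.png',cv2.resize(s['img'][180:280,170:320,::-1],None,fx=5,fy=5,interpolation=cv2.INTER_CUBIC))
o=robot.observe();print(o['time_s'],o['ee_pos'],np.arctan2(o['orientation'][1,1],o['orientation'][0,1]),o['wrist_force'],o['moment'])
E
```

```text
2.35 [514.48029945  12.24860329  95.97797982] 0.527137281187987 [ 0.10510039 -0.19469627 -0.54425434] [-0.06497848  0.01650462  0.03408384]
```

Call:
{"api": "apply_moves", "payload": {
  "series": [
    [1, 1, -10, -10, -0.02],
    [1, 0, -1, -10, 0],
    [1, 0, 0, 0, 0]
  ]
}}

```text
time_s: 2.72
ee_pos: [517.3, 1.8, 77.8]
orientation: [[-0.487, 0.873, 0.008], [0.873, 0.487, 0.001], [-0.003, 0.008, -1.0]]
wrist_force: [0.2, -0.2, 0.2]
width: 87.1
```

Call:
{"api": "apply_moves", "payload": {
  "series": [
    [1, -2, 0, -3, 0],
    [0, 0, 0, 0, 0],
    [0, 0, 0, 0, 0],
    [0, 0, 0, 0, 0],
    [0, 0, 0, 0, 0],
    [0, 0, 0, 0, 0],
    [0, 0, 0, 0, 0]
  ]
}}

```text
time_s: 3.6
ee_pos: [516.1, 1.6, 75.7]
orientation: [[-0.487, 0.874, 0.01], [0.874, 0.487, 0.001], [-0.004, 0.01, -1.0]]
wrist_force: [-0.0, 0.8, -0.4]
width: 35.1
```

Call:
{"api": "apply_moves", "payload": {
  "series": [
    [0, 0, 0, 0, 0],
    [0, 0, 0, 0, 0],
    [0, 0, 0, 0, 0],
    [0, 0, 0, 0, 0]
  ]
}}

```text
time_s: 4.1
ee_pos: [514.6, 0.8, 75.6]
orientation: [[-0.487, 0.873, 0.007], [0.873, 0.487, -0.001], [-0.004, 0.006, -1.0]]
wrist_force: [1.0, 1.5, -0.4]
width: 11.6
```

Call:
{"api": "apply_moves", "payload": {
  "series": [
    [0, 0, 0, 0, -0.15],
    [0, 0, 0, 0, -0.15],
    [0, 0, 0, 0, -0.15],
    [0, 0, 0, 0, -0.15],
    [0, 0, 0, 0, -0.1],
    [0, 0, 0, 0, 0]
  ]
}}

```text
time_s: 4.85
ee_pos: [514.2, 0.7, 75.7]
orientation: [[0.211, 0.978, 0.004], [0.978, -0.211, -0.005], [-0.004, 0.005, -1.0]]
wrist_force: [0.0, -1.1, 1.2]
width: 12.0
```

```bash
cat >> h.py <<'E'
def st():
    o=robot.observe();R=o['orientation']
    print(round(o['time_s'],2),o['ee_pos'].round(1),'yaw',round(float(np.arctan2(R[1,1],R[0,1])),3),o['wrist_force'].round(1),o['moment'].round(2),'w',round(o['width'],1),'j',o['joints'].round(2))
E
python3 -c "
from h import *
st()"
```

```text
4.85 [514.2   0.7  75.7] yaw -0.212 [ 0.  -1.1  1.2] [-0.24  0.24  0.07] w 12.0 j [-0.15  0.13  1.95 -0.01  1.07  0.07]
```

Call:
{"api": "apply_moves", "payload": {
  "series": [
    [0, 0, 0, 0, -0.12],
    [0, 0, 0, 0, -0.06],
    [0, 0, 0, 0, 0],
    [0, 0, 0, 0, 0]
  ]
}}

```text
time_s: 5.35
ee_pos: [514.1, 0.7, 75.6]
orientation: [[0.378, 0.926, 0.002], [0.926, -0.378, -0.005], [-0.004, 0.004, -1.0]]
wrist_force: [-0.9, -1.1, 1.5]
width: 11.6
```

```bash
python3 -c "
from h import *
st()"
```

```text
5.35 [514.1   0.7  75.6] yaw -0.388 [-0.9 -1.1  1.5] [-0.21  0.31 -0.01] w 11.6 j [-0.15  0.13  1.95 -0.01  1.07  0.24]
```

Call:
{"api": "apply_moves", "payload": {
  "series": [
    [1, 0, 0, 0, 0],
    [1, 0, 0, 0, 0],
    [1, 0, 0, 0, 0],
    [1, 0, 0, 0, 0],
    [1, 0, 0, 0, 0],
    [1, 0, 0, 45, 0],
    [1, 0, -10, 50, 0],
    [1, -15, -35, 40, 0],
    [1, -16, -35, 0, 0],
    [1, 0, 0, 0, 0]
  ]
}}

```text
time_s: 6.6
ee_pos: [481.5, -80.7, 214.5]
orientation: [[0.374, 0.927, 0.003], [0.927, -0.374, -0.006], [-0.005, 0.005, -1.0]]
wrist_force: [-0.7, 0.8, -0.3]
width: 86.7
```

```bash
python3 - <<'E'
from h import *
st()
s=snap('wrist','w2.png')
for c,a in cent(s,(8,150,120),(20,255,255),(0,0,560,300)): print(c,a,pt(s,*c,104).round(1),pt(s,*c,60).round(1))
E
```

```text
6.6 [481.5 -80.7 214.5] yaw -0.383 [-0.7  0.8 -0.3] [-0.11  0.1  -0.01] w 86.7 j [-0.32 -0.1   1.89 -0.01  1.34  0.06]
[282.5, 76.5] 48 [525.   25.5 104. ] [528.1  33.1  60. ]
```

View pics/w2.png

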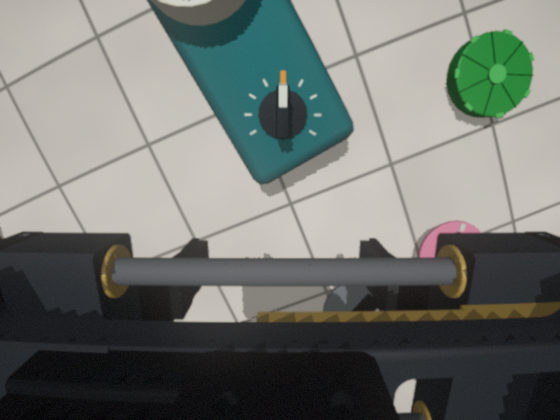

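The dial looks right: pointer (283,95) is in line with the orange tick (282.5,76.5) and the axis (283,114). Next, a close look at the lid.

Call:
{"api": "apply_moves", "payload": {
  "series": [
    [1, -8, -45, 0, -0.12],
    [1, -8, -45, 0, -0.12],
    [1, -8, -45, 0, -0.13],
    [1, -8, -45, 0, -0.13],
    [1, -8, -42, 0, -0.12],
    [1, 0, 0, 0, 0],
    [1, 0, 0, 0, 0]
  ]
}}

```text
time_s: 7.52
ee_pos: [444.1, -300.8, 211.2]
orientation: [[0.849, 0.528, -0.001], [0.528, -0.849, -0.001], [-0.001, 0.0, -1.0]]
wrist_force: [-0.1, 0.2, -0.6]
width: 87.0
```

```bash
python3 - <<'E'
from h import *
st()
s=snap('wrist','w3.png')
E
```

```text
7.53 [ 444.1 -300.8  211.2] yaw -1.014 [-0.1  0.2 -0.6] [-0.11  0.18 -0.  ] w 87.0 j [-0.74  0.02  1.78 -0.    1.34  0.27]
```

View pics/w3.png

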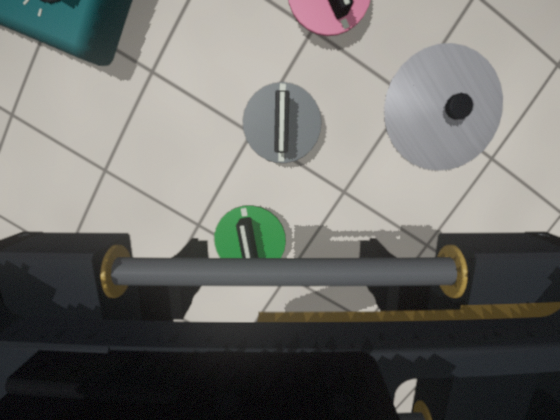

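Wrist view: grey lid cap centred at (283,123), with the bar from (283,90) to (281,152), nearly vertical. The green look-alike is at (250,240) and the pink one at (330,10).

```bash
python3 - <<'E'
from h import *
s=snap('wrist')
g=cv2.cvtColor(s['img'],cv2.COLOR_RGB2HSV)
m=np.zeros((420,560),np.uint8);m[75:175,235:335]=((g[75:175,235:335,2]<150)).astype(np.uint8)
n,l,q,c=cv2.connectedComponentsWithStats(m);k=1+q[1:,4].argmax();print(q[k],c[k])
c0=pt(s,283,123,28);print('cap',c0,'left/right',pt(s,243,123,28),pt(s,323,123,28))
d=np.zeros((420,560),np.uint8);d[85:165,265:300]=(g[85:165,265:300,2]<45)*1
v,u=np.nonzero(d);print(len(u))
t=np.array([pt(s,a,b,58)[:2] for a,b in zip(u,v)]);r=cv2.minAreaRect(t.astype(np.float32));print(r,cv2.fitLine(t.astype(np.float32),cv2.DIST_L2,0,.01,.01).ravel())
E
```

```text
[ 235   75   91  100 5172] [283.72969838 125.16569992]
cap [ 514.19399003 -257.67257647   28.        ] left/right [ 491.4160035  -220.90973035   28.        ] [ 537.14343217 -294.33133507   28.        ]
0Traceback (most recent call last):
  File "<stdin>", line 9, in <module>
cv2.error: OpenCV(4.12.0) /io/opencv/modules/imgproc/src/convhull.cpp:143: error: (-215:Assertion failed) total >= 0 && (depth == CV_32F || depth == CV_32S) in function 'convexHull'
```

```bash
python3 - <<'E'
from h import *
s=snap('wrist')
g=s['img'].max(2)
d=np.zeros((420,560),np.uint8);d[85:165,265:300]=(g[85:165,265:300]<75)*1
v,u=np.nonzero(d);print(len(u))
t=np.array([pt(s,a,b,58)[:2] for a,b in zip(u,v)]);print(cv2.minAreaRect(t.astype(np.float32)),cv2.fitLine(t.astype(np.float32),cv2.DIST_L2,0,.01,.01).ravel())
a,b=pt(s,283,90,58),pt(s,281.5,152,58);print(a,b,np.arctan2(*(a-b)[1::-1]))
st()
E
```

```text
412
((513.4051513671875, -257.0387268066406), (58.213775634765625, 13.387999534606934), 30.304611206054688) [   0.85573095    0.51742107  513.7683     -257.51453   ]
[ 539.26737457 -242.00368334   58.        ] [ 488.3296985  -271.96034644   58.        ] 0.5316266949177074
7.67 [ 444.2 -300.6  211.6] yaw -1.013 [-1.  -0.7 -0.1] [-0.11  0.12 -0.02] w 86.8 j [-0.74  0.02  1.78 -0.    1.34  0.27]
```

Call:
{"api": "apply_moves", "payload": {
  "series": [
    [1, 35, 22, -40, -0.02],
    [1, 34, 21, -45, 0],
    [1, 0, 0, -40, 0],
    [1, 0, 0, 0, 0]
  ]
}}

```text
time_s: 8.18
ee_pos: [517.3, -252.7, 86.1]
orientation: [[0.856, 0.517, 0.004], [0.517, -0.856, -0.005], [0.001, 0.006, -1.0]]
wrist_force: [-0.2, 0.5, -0.2]
width: 87.4
```

```bash
python3 -c "
from h import *
st()"
```

```text
8.18 [ 517.3 -252.7   86.1] yaw -1.027 [-0.2  0.5 -0.2] [-0.11  0.18  0.05] w 87.4 j [-0.59  0.25  1.78 -0.    1.11  0.44]
```

Call:
{"api": "apply_moves", "payload": {
  "series": [
    [1, -3, -5, -30, -0.01],
    [1, 0, 0, -15, 0],
    [1, 0, 0, 0, 0]
  ]
}}

```text
time_s: 8.55
ee_pos: [517.8, -258.5, 46.0]
orientation: [[0.86, 0.51, 0.011], [0.51, -0.86, -0.009], [0.005, 0.013, -1.0]]
wrist_force: [-0.5, 0.0, 0.3]
width: 86.9
```

Call:
{"api": "apply_moves", "payload": {
  "series": [
    [1, -4, 1, -6, 0],
    [1, 0, 0, 0, 0]
  ]
}}

```text
time_s: 8.8
ee_pos: [515.2, -258.5, 42.7]
orientation: [[0.86, 0.51, 0.014], [0.51, -0.86, -0.011], [0.007, 0.017, -1.0]]
wrist_force: [-0.5, 0.1, -0.0]
width: 87.1
```

Call:
{"api": "apply_moves", "payload": {
  "series": [
    [1, -1, 1, -4, 0],
    [0, 0, 0, 0, 0],
    [0, 0, 0, 0, 0],
    [0, 0, 0, 0, 0],
    [0, 0, 0, 0, 0],
    [0, 0, 0, 0, 0],
    [0, 0, 0, 0, 0],
    [0, 0, 0, 0, 0],
    [0, 0, 0, 0, 0],
    [0, 0, 0, 0, 0]
  ]
}}

```text
time_s: 10.05
ee_pos: [514.8, -257.7, 40.0]
orientation: [[0.86, 0.51, 0.015], [0.51, -0.86, -0.012], [0.007, 0.018, -1.0]]
wrist_force: [-0.9, 1.5, 3.3]
width: 13.9
```

```bash
python3 -c "
from h import *
st();print(robot.observe()['orientation'].round(3))"
```

```text
10.05 [ 514.8 -257.7   40. ] yaw -1.035 [-0.9  1.5  3.3] [ 0.29  0.41 -0.06] w 13.9 j [-0.6   0.3   1.81 -0.    1.01  0.44]
[[ 0.86   0.51   0.015]
 [ 0.51  -0.86  -0.012]
 [ 0.007  0.018 -1.   ]]
```

Call:
{"api": "apply_moves", "payload": {
  "series": [
    [0, 0, 0, 20, 0],
    [0, 0, 0, 45, 0],
    [0, 0, 0, 50, 0],
    [0, 0, 0, 45, 0],
    [0, -2, 40, 0, -0.05],
    [0, -2, 40, 0, -0.05],
    [0, -2, 40, 0, -0.05],
    [0, -2, 40, 0, -0.05],
    [0, -2, 40, 0, -0.05],
    [0, 0, 0, 0, 0]
  ]
}}

```text
time_s: 11.3
ee_pos: [501.3, -51.9, 201.4]
orientation: [[0.962, 0.271, 0.011], [0.271, -0.962, -0.013], [0.007, 0.016, -1.0]]
wrist_force: [1.0, -0.1, -2.0]
width: 13.7
```

```bash
python3 -c "
from h import *
st();print(robot.observe()['orientation'].round(3))"
```

```text
11.3 [501.3 -51.9 201.4] yaw -1.296 [ 1.  -0.1 -2. ] [-0.09  0.14  0.  ] w 13.7 j [-0.25 -0.06  1.88 -0.01  1.31  1.05]
[[ 0.962  0.271  0.011]
 [ 0.271 -0.962 -0.013]
 [ 0.007  0.016 -1.   ]]
```

Call:
{"api": "apply_moves", "payload": {
  "series": [
    [0, -2, 42, 0, -0.035],
    [0, -2, 42, 0, -0.035],
    [0, -2, 42, 0, -0.035],
    [0, -1, 40, 0, -0.03],
    [0, 0, 36, 0, 0],
    [0, 0, 0, 0, 0],
    [0, 0, 0, 0, 0]
  ]
}}

```text
time_s: 12.18
ee_pos: [495.3, 150.0, 199.8]
orientation: [[0.991, 0.134, 0.01], [0.134, -0.991, -0.019], [0.007, 0.02, -1.0]]
wrist_force: [0.6, -0.1, -1.5]
width: 13.8
```

```bash
python3 -c "
from h import *
st();print(robot.observe()['orientation'].round(3))
s=snap('scene');cv2.imwrite('pics/s4.png',cv2.resize(s['img'][60:240,200:400,::-1],None,fx=3.3,fy=3.3,interpolation=cv2.INTER_CUBIC))
s=snap('wrist','w4.png')
for lo,hi in(((8,150,120),(20,255,255)),((0,150,100),(4,255,255))):
  for c,a in cent(s,lo,hi,(0,0,560,420)): print(c,a,pt(s,*c,104).round(1))
"
```

```text
12.18 [495.3 150.  199.8] yaw -1.437 [ 0.6 -0.1 -1.5] [-0.07  0.17 -0.04] w 13.8 j [ 0.16 -0.02  1.84 -0.02  1.31  1.6 ]
[[ 0.991  0.134  0.01 ]
 [ 0.134 -0.991 -0.019]
 [ 0.007  0.02  -1.   ]]
[317.7, 178.0] 50 [534.1 123.5 104. ]
[400.3, 191.2] 56 [532.4  51.3 104. ]
[216.2, 219.8] 26 [487.2 204.4 104. ]
```

View pics/s4.png

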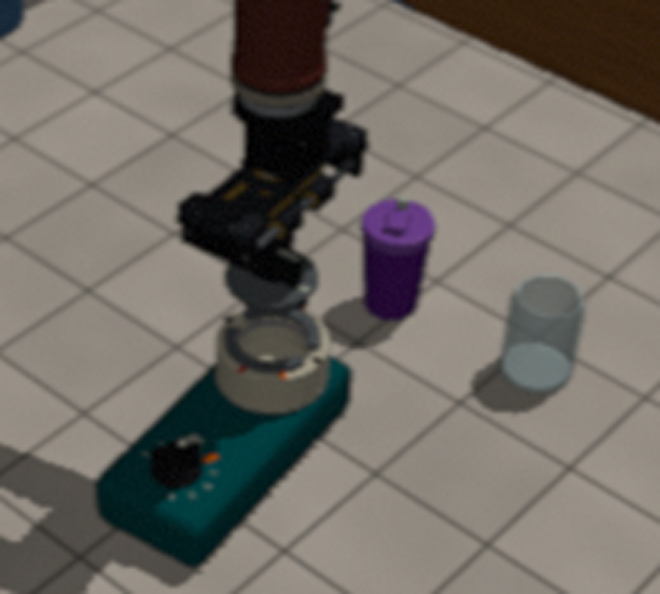

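View pics/w4.png

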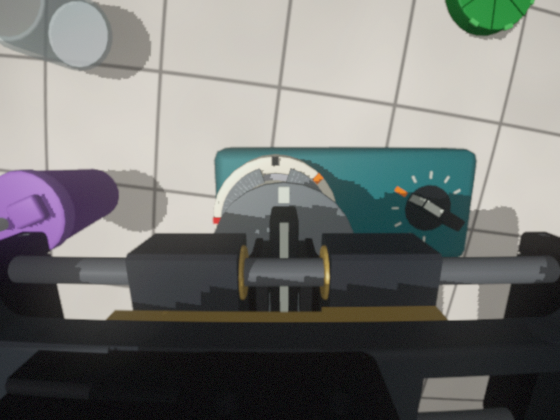

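The marks reproduce the bowl pose: orange at (317.7,178) projects to (534.1,123.5), against (534.6,123.4) before. The lid is aligned 4 mm short in y. I'll correct that and lower it.

Call:
{"api": "apply_moves", "payload": {
  "series": [
    [0, 0, 4, -20, 0],
    [0, 0, 0, -20, 0],
    [0, 0, 0, 0, 0],
    [0, 0, 0, 0, 0]
  ]
}}

```text
time_s: 12.78
ee_pos: [497.0, 149.7, 160.4]
orientation: [[0.992, 0.127, 0.012], [0.127, -0.992, -0.02], [0.01, 0.021, -1.0]]
wrist_force: [0.3, -0.4, -0.8]
width: 13.9
```

```bash
python3 -c "
from h import *
st();print(robot.observe()['orientation'].round(3)[:,2])"
```

```text
12.78 [497.  149.7 160.4] yaw -1.443 [ 0.3 -0.4 -0.8] [-0.08  0.12  0.03] w 13.9 j [ 0.15  0.02  1.88 -0.02  1.23  1.61]
[ 0.012 -0.02  -1.   ]
```

Call:
{"api": "apply_moves", "payload": {
  "series": [
    [0, -2, 5, -3, 0.007],
    [0, 0, 0, 0, 0]
  ]
}}

```text
time_s: 13.02
ee_pos: [495.8, 154.7, 158.7]
orientation: [[0.991, 0.134, 0.015], [0.134, -0.991, -0.019], [0.012, 0.021, -1.0]]
wrist_force: [-0.7, -0.5, -1.1]
width: 13.8
```

Call:
{"api": "apply_moves", "payload": {
  "series": [
    [0, -1, -0.5, -7, 0],
    [0, 0, 0, -3, 0],
    [0, 0, 0, 0, 0]
  ]
}}

```text
time_s: 13.4
ee_pos: [494.9, 154.4, 148.5]
orientation: [[0.991, 0.134, 0.016], [0.134, -0.991, -0.019], [0.013, 0.021, -1.0]]
wrist_force: [-0.2, 0.5, -2.2]
width: 14.0
```

```bash
python3 -c "
from h import *
st()"
```

```text
13.4 [494.9 154.4 148.5] yaw -1.436 [-0.2  0.5 -2.2] [-0.07  0.25 -0.  ] w 14.0 j [ 0.16  0.03  1.89 -0.02  1.2   1.61]
```

Well aligned. Going down in small steps.

Call:
{"api": "apply_moves", "payload": {
  "series": [
    [0, 0, 0, -5, 0],
    [0, 0, 0, -3, 0],
    [0, 0, 0, 0, 0]
  ]
}}

```text
time_s: 13.78
ee_pos: [494.8, 154.4, 139.8]
orientation: [[0.991, 0.134, 0.015], [0.134, -0.991, -0.019], [0.013, 0.021, -1.0]]
wrist_force: [1.0, 0.4, -0.9]
width: 13.6
```

```bash
python3 -c "
from h import *
st()"
```

```text
13.78 [494.8 154.4 139.8] yaw -1.436 [ 1.   0.4 -0.9] [-0.05  0.14  0.04] w 13.6 j [ 0.16  0.04  1.9  -0.02  1.19  1.61]
```

Call:
{"api": "apply_moves", "payload": {
  "series": [
    [0, 0, 0, -4, 0],
    [0, 0, 0, 0, 0]
  ]
}}

```text
time_s: 14.02
ee_pos: [494.9, 154.4, 135.5]
orientation: [[0.991, 0.134, 0.015], [0.134, -0.991, -0.019], [0.013, 0.021, -1.0]]
wrist_force: [0.3, -0.9, -2.2]
width: 14.3
```

Call:
{"api": "apply_moves", "payload": {
  "series": [
    [0, 0, 0, -4, 0],
    [0, 0, 0, 0, 0]
  ]
}}

```text
time_s: 14.28
ee_pos: [494.8, 154.4, 131.4]
orientation: [[0.991, 0.134, 0.015], [0.134, -0.991, -0.019], [0.012, 0.021, -1.0]]
wrist_force: [-0.1, -0.5, -1.9]
width: 14.0
```

```bash
python3 -c "
from h import *
st()"
```

```text
14.28 [494.8 154.4 131.4] yaw -1.436 [-0.1 -0.5 -1.9] [-0.04  0.15  0.01] w 14.0 j [ 0.16  0.05  1.91 -0.02  1.17  1.61]
```

No contact, and the lugs have passed into the slots. A few more mm until the cap meets the rim.

Call:
{"api": "apply_moves", "payload": {
  "series": [
    [0, 0, 0, -2, 0],
    [0, 0, 0, 0, 0]
  ]
}}

```text
time_s: 14.52
ee_pos: [494.8, 154.4, 129.3]
orientation: [[0.991, 0.134, 0.015], [0.134, -0.991, -0.019], [0.013, 0.021, -1.0]]
wrist_force: [0.7, 0.5, -1.9]
width: 13.4
```

Call:
{"api": "apply_moves", "payload": {
  "series": [
    [0, 0, 0, -2, 0],
    [0, 0, 0, 0, 0]
  ]
}}

```text
time_s: 14.78
ee_pos: [495.2, 154.4, 128.5]
orientation: [[0.991, 0.134, 0.016], [0.134, -0.991, -0.019], [0.013, 0.021, -1.0]]
wrist_force: [-3.0, 1.0, 0.1]
width: 14.0
```

```bash
python3 -c "
from h import *
st()"
```

```text
14.78 [495.2 154.4 128.5] yaw -1.436 [-3.   1.   0.1] [0.07 0.7  0.04] w 14.0 j [ 0.16  0.06  1.91 -0.02  1.16  1.61]
```

Call:
{"api": "apply_moves", "payload": {
  "series": [
    [0, 0, 0, -1.5, 0],
    [0, 0, 0, 0, 0]
  ]
}}

```text
time_s: 15.02
ee_pos: [495.2, 154.4, 128.5]
orientation: [[0.991, 0.134, 0.016], [0.135, -0.991, -0.019], [0.013, 0.021, -1.0]]
wrist_force: [-2.0, -0.3, -0.0]
width: 14.1
```

```bash
python3 -c "
from h import *
st();print(robot.observe()['orientation'].round(3)[:,2])"
```

```text
15.03 [495.2 154.4 128.5] yaw -1.436 [-2.  -0.3 -0. ] [0.09 0.69 0.03] w 14.1 j [ 0.16  0.06  1.91 -0.02  1.16  1.61]
[ 0.016 -0.019 -1.   ]
```

Call:
{"api": "apply_moves", "payload": {
  "series": [
    [0, 0, 0, -4, 0],
    [0, 0, 0, -3, 0]
  ]
}}

```text
time_s: 15.28
ee_pos: [495.7, 154.2, 127.5]
orientation: [[0.991, 0.134, 0.016], [0.135, -0.991, -0.02], [0.013, 0.022, -1.0]]
wrist_force: [-14.3, -2.5, 24.9]
width: 13.6
```

```bash
python3 -c "
from h import *
st();print(robot.observe()['orientation'].round(3)[:,2])"
```

```text
15.28 [495.7 154.2 127.5] yaw -1.436 [-14.3  -2.5  24.9] [-0.18  2.74 -0.08] w 13.6 j [ 0.16  0.06  1.91 -0.02  1.16  1.61]
[ 0.016 -0.02  -1.   ]
```

Seated with 25 N down at z = 127.5 (home is about 128). I'll ease the sideways force and begin the twist with light down pressure.

Call:
{"api": "apply_moves", "payload": {
  "series": [
    [0, -1, 0, -1, 0],
    [0, 0, 0, -1, -0.08],
    [0, 0, 0, -1, -0.08]
  ]
}}

```text
time_s: 15.65
ee_pos: [495.3, 154.7, 127.6]
orientation: [[0.999, -0.029, 0.014], [-0.029, -0.999, -0.022], [0.015, 0.021, -1.0]]
wrist_force: [-5.7, -0.3, 9.6]
width: 14.0
```

```bash
python3 -c "
from h import *
st()"
```

```text
15.65 [495.3 154.7 127.6] yaw -1.6 [-5.7 -0.3  9.6] [0.22 1.31 0.2 ] w 14.0 j [ 0.17  0.06  1.91 -0.03  1.16  1.78]
```

Call:
{"api": "apply_moves", "payload": {
  "series": [
    [0, -0.3, 0, -0.5, -0.1],
    [0, -0.3, 0, -0.5, -0.1],
    [0, 0, 0, -0.5, -0.1],
    [0, 0, 0, -0.5, -0.1]
  ]
}}

```text
time_s: 16.15
ee_pos: [494.9, 154.7, 127.9]
orientation: [[0.905, -0.426, 0.005], [-0.426, -0.904, -0.027], [0.016, 0.022, -1.0]]
wrist_force: [-4.2, -1.9, 6.3]
width: 13.7
```

```bash
python3 -c "
from h import *
st()"
```

```text
16.15 [494.9 154.7 127.9] yaw -2.011 [-4.2 -1.9  6.3] [-0.06  0.99  0.23] w 13.7 j [ 0.17  0.07  1.9  -0.03  1.17  2.19]
```

Call:
{"api": "apply_moves", "payload": {
  "series": [
    [0, 0, 0, -0.5, -0.1],
    [0, 0, 0, -0.5, -0.1],
    [0, 0, 0, -0.3, -0.01],
    [0, 0, 0, 0, 0]
  ]
}}

```text
time_s: 16.65
ee_pos: [494.7, 154.4, 128.1]
orientation: [[0.792, -0.61, -0.001], [-0.61, -0.792, -0.029], [0.017, 0.023, -1.0]]
wrist_force: [-2.4, 0.7, 2.5]
width: 13.8
```

```bash
python3 -c "
from h import *
st()
s=snap('wrist','w5.png');cv2.imwrite('pics/w5c.png',cv2.resize(s['img'][60:300,160:460,::-1],None,fx=2.4,fy=2.4,interpolation=cv2.INTER_CUBIC))
for c,a in cent(s,(8,150,120),(20,255,255),(0,0,560,420)): print(c,a,pt(s,*c,104).round(1),pt(s,*c,60).round(1))
"
```

```text
16.65 [494.7 154.4 128.1] yaw -2.227 [-2.4  0.7  2.5] [0.17 0.63 0.21] w 13.8 j [ 0.17  0.07  1.89 -0.03  1.18  2.41]
[388.8, 91.6] 120 [531.7  48.8 104. ] [527.8  31.8  60. ]
[282.7, 169.0] 107 [533.7 124.  104. ] [530.3 125.5  60. ]
```

View pics/w5c.png

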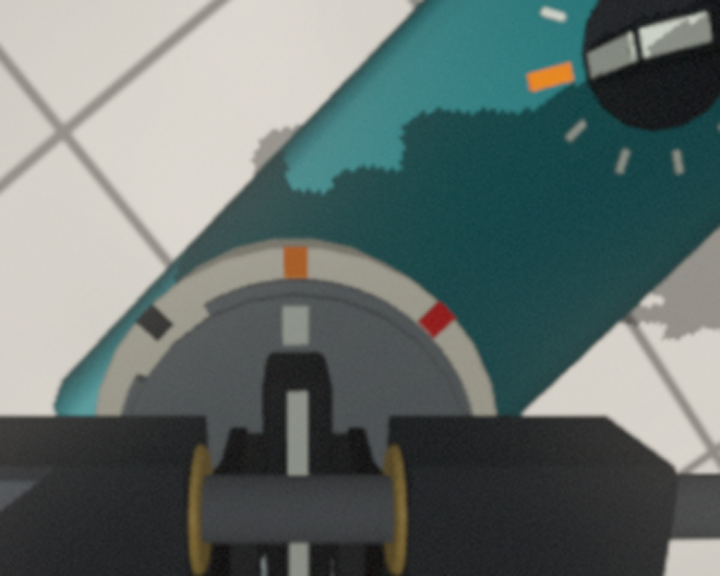

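The bar lines up with the orange mark, with the mark at (295,262) and the lid's white line at (295,325) in the crop. The dial pointer is on its orange tick. I'll confirm it holds steady.

Call:
{"api": "apply_moves", "payload": {
  "series": [
    [0, 0, 0, -0.4, 0]
  ]
}}

```text
time_s: 16.82
ee_pos: [494.7, 154.3, 127.9]
orientation: [[0.793, -0.61, -0.001], [-0.61, -0.792, -0.029], [0.017, 0.023, -1.0]]
wrist_force: [-3.4, -1.4, 6.9]
width: 13.3
```

```bash
python3 - <<'E'
from h import *
st()
for i in range(6): s=snap('top')
st()
s=snap('top','t9.png')
E
```

```text
16.82 [494.7 154.3 127.9] yaw -2.227 [-3.4 -1.4  6.9] [0.01 0.92 0.18] w 13.3 j [ 0.17  0.07  1.89 -0.03  1.18  2.41]
17.12 [494.7 154.4 128. ] yaw -2.227 [-3.8 -1.4  5.5] [0.06 0.86 0.19] w 13.6 j [ 0.17  0.07  1.89 -0.03  1.18  2.41]
```

View pics/t9.png

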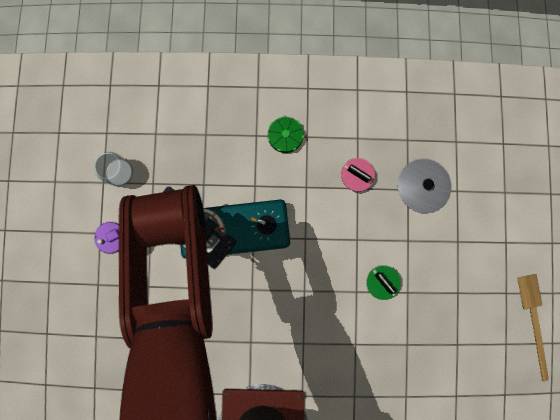

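The top view shows the cup (110,237), jar (115,170), pill box (286,134) and pot lid (425,186) where they started. The pose is steady, so I'm handing in.

```bash
python3 -c "
from h import *
print(robot.finish_job());st()"
```

```text
the job is handed in; nothing more can be done
None
the job is handed in; nothing more can be done
```

I set the dial to its orange mark first. I then put the grey lid on the bowl through the slots, pressed it home, and twisted it 45° clockwise to the orange marks. I handed in at about 17 s with the lid still gripped and held against its spring.

- **Dial:** the last close view showed the white pointer in line with the orange tick, within about 1°.
- **Lid twist:** the bar and the bowl's orange mark lined up in the last close view. The tool was turned to -2.227 rad against -2.22 wanted, and held there for 0.3 s.
- **Lid home:** the tool stood at 128 mm, the height expected with the cap resting on the rim, pressing down with 5–7 N. The hardest push while seating was about 25 N.
- **Bystanders:** the cup, jar, pill box and pot lid looked unmoved in the final top view.

- **Small disagreements:** the gripper leaned about 1.5°. A small side force of about 4 N and a moment of about 0.9 N m remained at the wrist. The top camera put the bowl about 4 mm from the wrist camera's estimate; I went by the wrist camera, and the lid went in on that estimate. I couldn't measure the switch ring's angle directly.

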